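# Hang the fry basket and snap the guard cap on the hook

### The arm

A 7-joint arm with a two-finger parallel gripper is mounted at the origin on the work surface. World frame = base frame: x ahead of the robot, y to its left, z up, the work surface at z = 0. Lengths are in m, angles in rad, forces in N, time in s.
With the tool pointing down it reaches from about 0.35 to 0.9 m from the base axis. Payload 8.1 kg.
Tool frame: the origin (TCP) lies at the very end of the fingers, on their centre line; the grasp point (between the pads) lies 19 mm behind it (manip.grip_depth is the distance from the TCP to the grasp point, in m); z points along the fingers, y is the direction in which the jaws open and shut (so a half turn about z gives the same grasp; the last joint's range is limited). The gripper opens to 85 mm and grips with 20 to 120 N. Pads are 22 mm wide; open, the fingers measure 114 mm over their backs; the gripper's body (76 mm by 85 mm) begins 54 mm behind the grasp point. The pads swing forward as they close: fully open they stand 13 mm farther back than shut.
Start: joints at [1.246, 0.434, 0.025, 1.573, -0.012, 1.134, -0.075], TCP at [0.137, -0.61, 0.231] pointing down, gripper open.
Joint ranges: [-2.62, 2.62], [-0.44, 2.09], [-1.27, 1.32], [0.08, 2.57], [-1.32, 4.46], [0.12, 2], [-2.74, 2.74]. Speed limits (rad/s): [2.22, 2.22, 3.01, 3.01, 3.14, 3.14, 3.14].

### API

Orientations are given as a unit quaternion [x, y, z, w].
In Python, from plant import manip, get_image, job gives the robot as it stands.
- The arm moves only by the shell command python3 -m creep 'ROWS' [FORCE]. ROWS is JSON, a list of rows, each a list of 3 entries, a list of its own where there are three numbers: the shift along the tool's x, y, z in mm, then the turn, a rotation vector about the tool's x, y, z in rad, then the finger opening in mm, from 0 to 85.4. In form: [[[dx, dy, dz], [rx, ry, rz], fingers], ...]. A call has 1 to 12 rows; each row shifts and turns the commanded pose from where the row before left it, along the tool's axes as they then stand; what a row does not reach is not made up. A row lasts 1/12 s, in which the tool goes at most 41.7 mm and 7.16 degrees, less where a joint would pass 70% of its speed; a pose out of reach is approached as far as the arm can. A call is refused whole if a number of a shift passes 41.7 or a number of a turn 0.125, either way. A call with a gripper value outside its range is refused whole. The fingers move at their own pace and stop on an object; FORCE is the grip in N (left out, the last holds). Time passes only in rows, so rows that do not move let the fingers close. It gives the time, the measured TCP pose, the force and the opening at its end, in the units of the state.
- manip.read_state(): the state, without advancing time (a new reading comes with each control period).
- get_image(name): name is "scene" or "top"; returns a dict with "color" (480x640x3 uint8, red, green, blue), "intrinsics" (3x3 intrinsics, pixels), "distortion" ([k1, k2, p1, p2, k3] as OpenCV has them; the pictures are not rectified), "cam_to_world" (4x4, takes a point from camera to world coordinates). Camera axes: x right, y up, looking along -z (the intrinsics and any distortion apply to the point x, -y, -z); pixel columns grow to the right and rows downward; lengths in m; the calibration is good to about 2 mm. A picture is of the moment at which its call begins. There is no depth.
- job.sign_off(): hands the job in, once; it reports no verdict.
The state is a dict: "t": time; "joint_pos": joint angles; "joint_velocities": joint speeds; "effort": joint torques, N m; "position": TCP position; "tool_rot": TCP orientation; "contact_force": force on the tool from outside, world axes, zero at the start; "ft_torque": the same for the moment, N m; "opening": finger opening in m.
Only numpy, scipy, OpenCV 4.12 (cv2) and the standard library are available. Lean on these libraries where they do the work, as an engineer would, in place of code of your own. Each camera call takes 0.05 s, during which the arm holds its last target.

### The job

Hang the small wire basket by its arched handle on the hook of the drip stand and let go of it, then press the white snap cap, mouth down, onto the bare upturned tip of that hook until it clicks, and keep pressing after the click so that it is fully home. Finish while still holding the cap pressed firmly down; the basket must still be hanging, and leave the other things where they are.

Things in the scene. Friction and masses are not known exactly. Their poses are not given: they have to be found in the camera images.
- basket_bar (a point): Centre of the top bar of the wire basket's rigid arched handle. Basket 80 (x) x 110 (y) x 40 mm tall, about 0.22 kg. The 10 mm round bar runs along this point's y, straight for 43 mm either side of this point, its centre 135 mm above the basket's underside, with free space below it down to the rim. z up. Gripped 30 mm off the middle, it leaves the middle free for the hook.
- stand: Fixed steel drip stand; origin on the table below the hanging place, z up. Post (18 mm dia, 187 high) at x = +90 mm; a 10 mm round arm runs from it towards -x at y = 0 and turns up into a 16 mm pin at x = -35. Drip tray 14 mm high below: x -65 to +105, y -75 to +75.
- hook_seat (a point): Where the centre of the hung basket's bar should lie: across the stand's arm, 175 mm up, bar along this point's y (frame as the stand's). The arm's centre line is level 165 mm up from x = -35 (the pin) to +28 mm, then rises 15 mm towards the post. To hang it, bring the bar in over the pin's top from the -x side, the basket's rim passing below the arm.
- stud_tip (a point): Top centre of the stand's upturned hook pin (the stud for the cap), 210 mm above the table, pin vertical. The top 9 mm tapers from 16 to 7 mm dia. Four sprung balls, 15.5 mm below the top, make the click: about 8 to 12 N at the peak, then the force drops as it snaps down, then the cap meets a rigid stop. A push of 25 N harms nothing.
- cap_mid (a point): Centre (half-way up) of the loose snap cap: ribbed white plastic cylinder, 36 mm dia x 38 tall, 40 g, standing mouth down on the table, z up. Mouth opening 19 mm, hole 24 mm deep. Its bead meets the balls with this point about 6 mm above the stud tip; fully home (hole's end on the stud tip) this point is 5 mm below the stud tip.
- shaker: small steel seasoning shaker, 42 dia x 66 tall, with a solid rounded shoulder (a bystander); origin at the centre of its underside; leave it alone
- sauce: clear squeeze bottle, 52 dia x 160 tall (a bystander); origin at the centre of its underside; leave it alone
- bowl: steel bowl, 150 dia x 60 tall (a bystander); origin at the centre of its underside; leave it alone
- tub: white plastic open tub, 150 x 200 x 100 tall (a bystander); origin at the centre of its underside; leave it alone
- turner: flat turner with black handle, 280 long, lying along its x axis, blade to +x (a bystander); origin at the centre of its underside; leave it alone
- ramekin: white ceramic cup, 70 dia x 40 tall (a bystander); origin at the centre of its underside; leave it alone
- salt_tin: aluminium tin, 66 dia x 90 tall (a bystander); origin at the centre of its underside; leave it alone
Mind the look-alikes: they are no part of the job. What is shaped like the part that bears basket_bar but purple, red or turquoise is not meant.

How it is judged:
On the way, in this order (a step that is already met when the one before it is completed fails the run):
1. the basket hangs by its handle on the hook of the drip stand, released (x of basket_bar in the frame of stand between -0.035 and 0.045 m and y of basket_bar in the frame of stand between -0.04 and 0.04 m and z of basket_bar in the frame of stand between 0.16 and 0.195 m and contact force between basket and stand above 0.8 N and contact force between basket and the fingers below 0.05 N and angle between basket_bar's own z axis and vertical below 0.35 rad), for 0.3 s.
2. the cap has clicked fully home on the hook's tip (horizontal distance between cap_mid and stud_tip below 0.004 m and z of cap_mid in the frame of stand between 0.201 and 0.2075 m and angle between cap_mid's own z axis and vertical below 0.12 rad), for 0.2 s.
At the end, for the whole second after the job is handed in: The basket hangs on the arm between pin and post (bar centre 160 to 195 mm up, tilt under 0.35 rad), untouched by the fingers; the cap is on the stud within 4 mm sideways, 0.12 rad and 2.5 mm of fully home, and the fingers still press it on the stand with over 3 N (all of step 1 and all of step 2 and contact force between cap and stand above 3 N and contact force between cap and the fingers above 2 N); the arm keeps its last pose, push and grip.
It fails at once if a bystander is moved by more than 40 mm (distance of any of shaker, sauce, bowl, tub, turner, ramekin, salt_tin from where it was at the start of the episode above 0.04 m).
It also fails if it takes over 64 s, if anything falls off the work surface, if the arm or the gripper's body presses on something with over 40 N, if the wrist force passes 120 N, or if a joint passes its speed limit or range.

## Working session

There is one attempt and no reset: what is moved stays moved. The work goes in short steps, Python scripts to look and compute and a shell command to move; the robot and the scene stay as the last step left them, time stands still between calls to the robot, and variables do not carry over. Pictures are saved under pics/ and viewed, and the job is handed in when it is done.

```bash
ls; mkdir -p pics
python3 - <<'E'
from plant import manip,get_image
import cv2
s=manip.read_state()
for k,v in s.items(): print(k,v)
for n in ("scene","top"):
    d=get_image(n); cv2.imwrite(f"pics/{n}0.png",d["color"][:,:,::-1])
    print(n,d["intrinsics"],d["distortion"],d["cam_to_world"])
E
```

```text
pics
t 0.0
joint_pos [ 1.24635665  0.43526945  0.02500141  1.57410167 -0.01155781  1.13400014
 -0.07507378]
joint_velocities [-2.75185584e-04 -5.69297915e-04 -7.64245295e-04  7.15708686e-05
  8.74885353e-04 -2.71339554e-04  6.81204225e-04]
effort [ 5.78016534e-04 -6.70471072e+01  1.02567382e+00 -3.16217387e+01
  1.55824015e-02  1.20450166e-02  1.73621322e-05]
position [ 0.1373178  -0.60920693  0.23049568]
tool_rot [ 9.93857220e-01  1.10666881e-01 -1.88531465e-04 -7.95387421e-04]
contact_force [-0.28839128 -0.48043249 -0.83511436]
ft_torque [ 0.07299253 -0.07534039  0.01047255]
opening 0.08551119955441644
scene [[468.88181688   0.         312.25969935]
 [  0.         468.88181688 231.20377934]
 [  0.           0.           1.        ]] [0.02024807 0.         0.         0.         0.        ] [[-0.68568167 -0.50368074  0.5254963   0.97949171]
 [ 0.72788492 -0.479334    0.49032894  0.52987708]
 [ 0.004919    0.7187104   0.69529215  0.87311421]
 [ 0.          0.          0.          1.        ]]
top [[443.08851627   0.         321.26510491]
 [  0.         443.08851627 246.38102324]
 [  0.           0.           1.        ]] [0.00368904 0.         0.         0.         0.        ] [[-2.48144071e-04  9.97442656e-01 -7.14708777e-02  3.46549922e-01]
 [-9.99842991e-01 -1.51379905e-03 -1.76550600e-02  5.86233853e-03]
 [-1.77181025e-02  7.14552751e-02  9.97286425e-01  1.27622457e+00]
 [ 0.00000000e+00  0.00000000e+00  0.00000000e+00  1.00000000e+00]]
```

View pics/scene0.png

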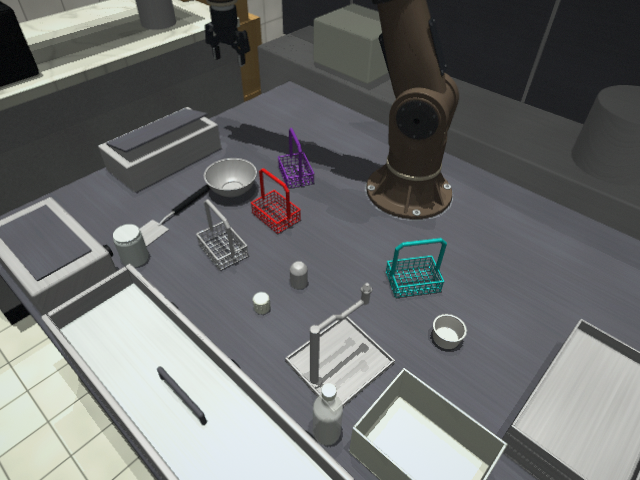

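View pics/top0.png

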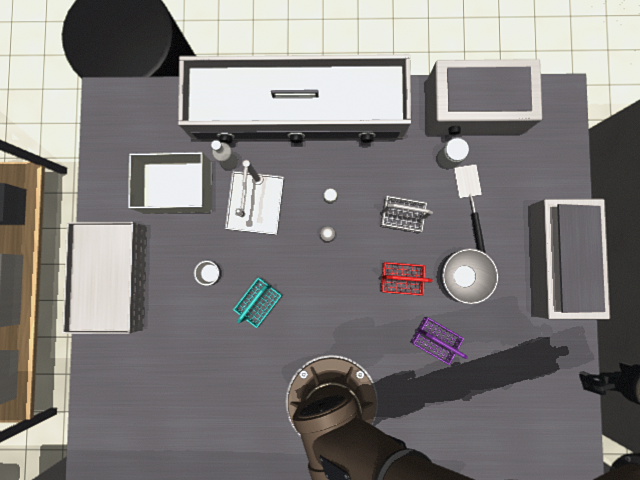

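Basket candidates (scene/top pixels):
- Steel-grey: (222,240)/(405,214). This one fits the description.
- Red (275,205), purple (296,165) and turquoise (416,270) are decoys.

Cap candidates:
- Small white cylinder: (261,302)/(330,195). This one fits.
- Shaker (299,275)/(327,233), ramekin (449,331) and salt tin (129,245) are bystanders.

Next I'll look at close crops.

```bash
cat > h.py <<'E'
import cv2,numpy as np
from plant import manip,get_image
def crop(n,x0,y0,w,h,f,out,im=None):
    d=im or get_image(n); c=d["color"][y0:y0+h,x0:x0+w,::-1]
    c=cv2.resize(c,None,fx=f,fy=f,interpolation=cv2.INTER_CUBIC)
    cv2.imwrite(out,c); return d
def ray(d,px):
    K=np.array(d["intrinsics"]);D=np.array(d["distortion"]);T=np.array(d["cam_to_world"])
    u=cv2.undistortPoints(np.array([[px]],float),K,D)[0,0]
    v=T[:3,:3]@np.array([u[0],-u[1],-1]); return T[:3,3],v/np.linalg.norm(v)
def tri(d1,p1,d2,p2):
    o1,v1=ray(d1,p1);o2,v2=ray(d2,p2)
    t=np.linalg.lstsq(np.c_[v1,-v2],o2-o1,rcond=None)[0]
    a=o1+t[0]*v1;b=o2+t[1]*v2
    return (a+b)/2,np.linalg.norm(a-b)
def atz(d,p,z):
    o,v=ray(d,p); return o+v*(z-o[2])/v[2]
def proj(d,P):
    T=np.linalg.inv(np.array(d["cam_to_world"]));p=T[:3,:3]@np.array(P)+T[:3,3]
    q=cv2.projectPoints(np.array([[p[0],-p[1],-p[2]]]),np.zeros(3),np.zeros(3),np.array(d["intrinsics"]),np.array(d["distortion"]))[0]
    return q[0,0]
E
python3 - <<'E'
from h import *
s=get_image("scene");t=get_image("top")
crop(0,185,185,80,90,8,"pics/c1.png".replace("c1","sb"),s)
crop(0,370,180,80,60,8,"pics/tb.png",t)
crop(0,240,250,75,75,8,"pics/sc.png",s)
crop(0,300,180,60,70,8,"pics/tc.png",t)
crop(0,280,270,120,120,5,"pics/ss.png",s)
crop(0,205,135,85,105,5,"pics/ts.png",t)
E
```

```text
(no output)
```

View pics/sb.png

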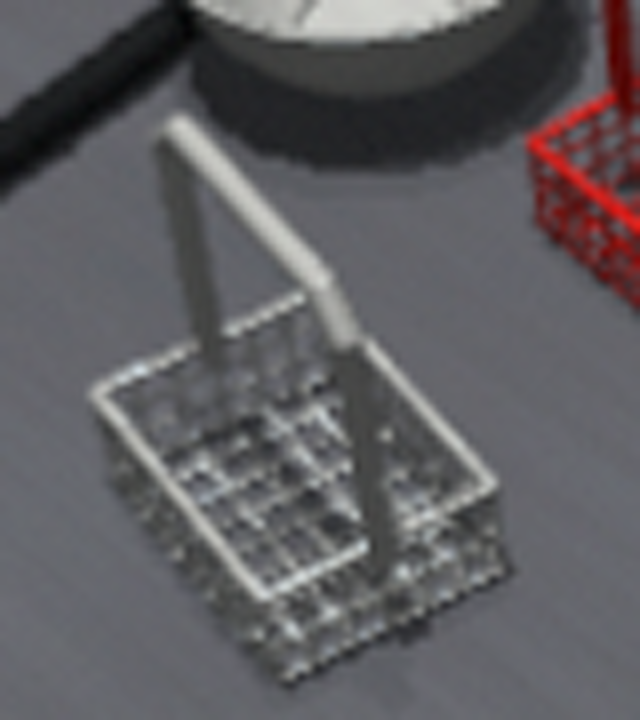

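View pics/tb.png

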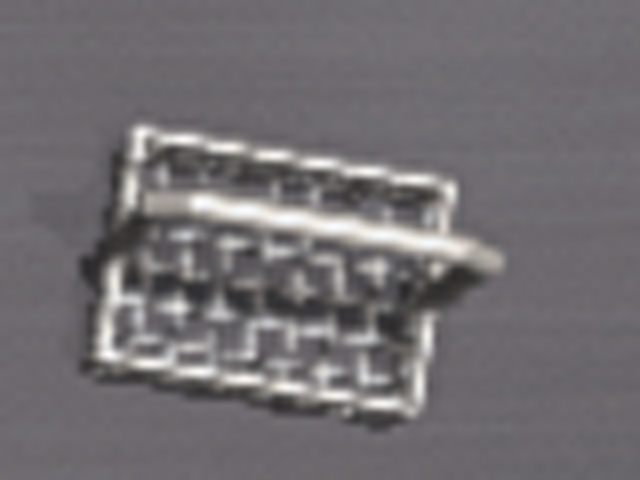

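View pics/sc.png

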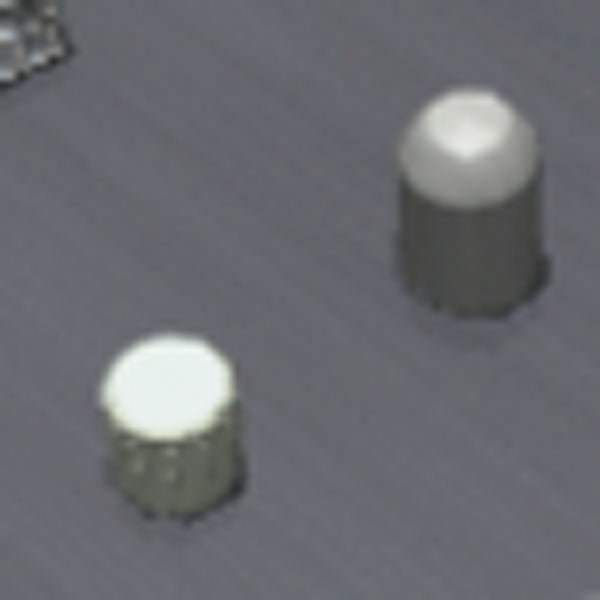

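View pics/tc.png

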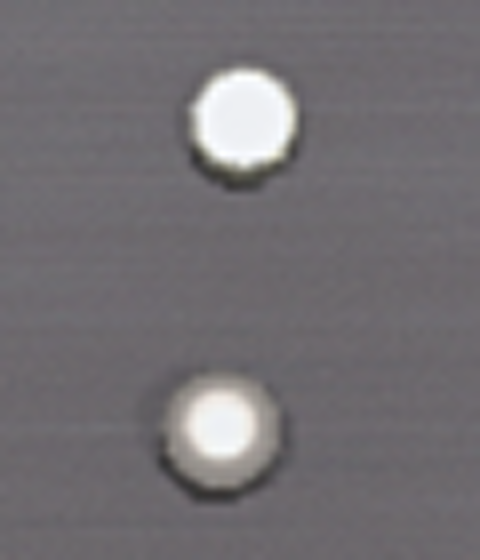

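View pics/ss.png

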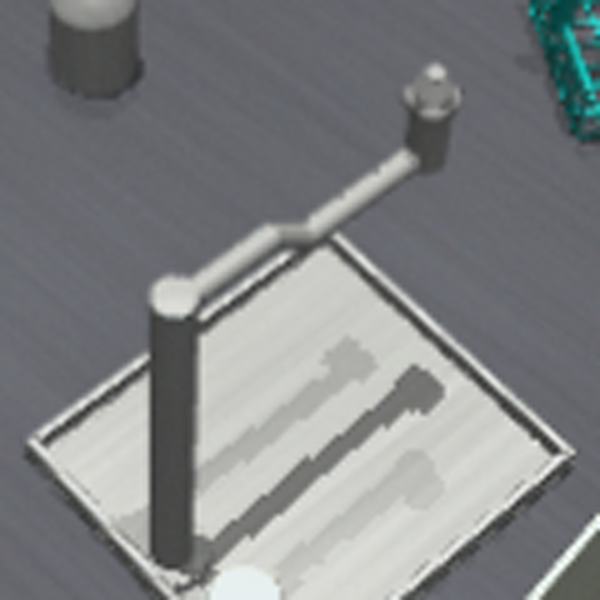

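View pics/ts.png

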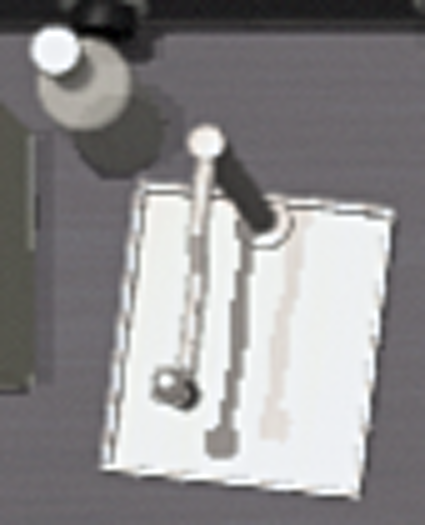

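Run:
```python
from h import *
s=get_image("scene");t=get_image("top")
def S(x,y,x0,y0,f): return ((x+.5)/f-.5+x0,(y+.5)/f-.5+y0)
def show(n,a,b): print(n,*[np.round(v,4) for v in tri(s,a,t,b)])
B=lambda x,y:S(x,y,185,185,8); TB=lambda x,y:S(x,y,370,180,8)
show("bar L",B(178,130),TB(455,247)); show("bar R",B(325,285),TB(190,203))
show("bar mid",B(251,207),TB(322,226))
show("cap top",S(170,386,240,250,8),S(245,117,300,180,8))
show("post top",S(175,292,280,270,5),S(206,140,205,135,5))
show("tip",S(434,72,280,270,5),S(170,382,205,135,5))
crop(0,350,275,35,35,16,"pics/stip.png",s); crop(0,228,195,35,35,16,"pics/ttip.png",t)
```

```text
bar L [ 0.5212 -0.246   0.1365] 0.0009
bar R [ 0.5352 -0.1603  0.1369] 0.0005
bar mid [ 0.528  -0.2031  0.1361] 0.0002
cap top [0.5828 0.003  0.0368] 0.0013
post top [0.6347 0.2145 0.1881] 0.0012
tip [0.5096 0.227  0.2075] 0.0012
```

View pics/stip.png

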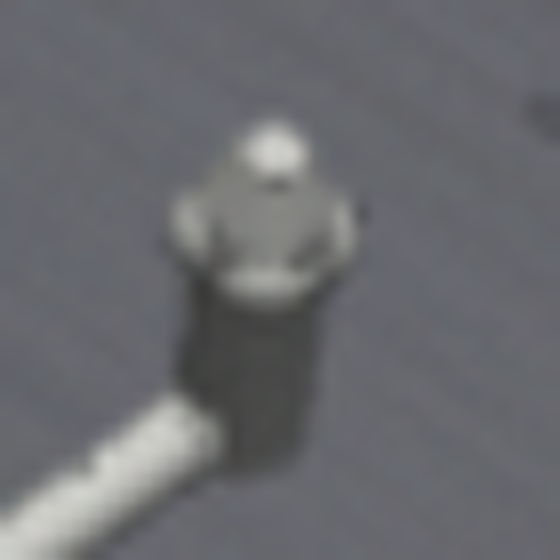

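View pics/ttip.png

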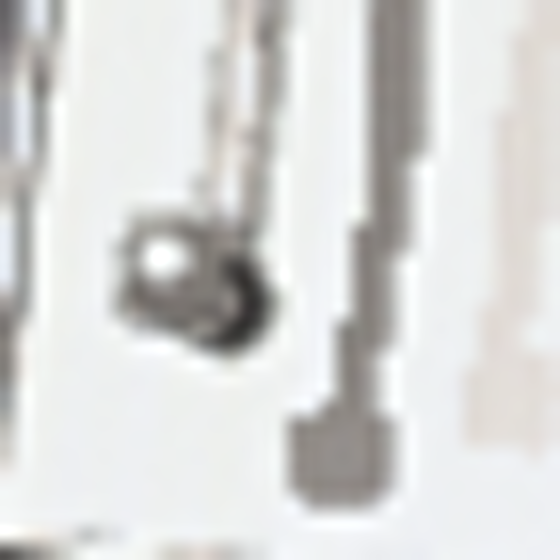

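Run:
```python
from h import *
s=get_image("scene");t=get_image("top")
def S(x,y,x0,y0,f): return ((x+.5)/f-.5+x0,(y+.5)/f-.5+y0)
tip,e=tri(s,S(275,150,350,275,16),t,S(158,257,228,195,16)); print(tip,e)
post,e=tri(s,S(175,292,280,270,5),t,S(206,140,205,135,5));print(post,e)
print(atz(s,S(275,150,350,275,16),.21),atz(t,S(158,257,228,195,16),.21))
v=post-tip;print(np.hypot(*v[:2]),np.arctan2(v[1],v[0]))
# tray corners z=.014 in top, scene
for p in [(145,186),(395,212),(360,497),(103,468)]: print(atz(t,S(*p,205,135,5),.014))
from scipy.spatial.transform import Rotation as R
st=manip.read_state();print(R.from_quat(st["tool_rot"]).as_matrix().round(3))
# obstacles
for n,p,z in [("shaker",S(470,125,240,250,8),.066),]: print(n,atz(s,p,z))
print("sauce",atz(t,S(57,48,205,135,5),.16)); print("bowl",atz(t,(470,275),.06)); print("tub",atz(t,(170,153),.1))
```

```text
[0.51058214 0.22892714 0.21015135] 7.922861354166705e-05
[0.63470309 0.21446472 0.18810145] 0.0011786159079473558
[0.51044897 0.22888846 0.21      ] [0.5106291  0.22892691 0.21      ]
0.12496068002446126 -0.11599572244627
[0.65430101 0.28250202 0.014     ]
[0.63840236 0.13713743 0.014     ]
[0.47279203 0.15628295 0.014     ]
[0.48983982 0.30446933 0.014     ]
[[ 0.976  0.22  -0.   ]
 [ 0.22  -0.976  0.   ]
 [-0.    -0.    -1.   ]]
shaker [0.47353409 0.01459147 0.066     ]
sauce [0.69110489 0.29702514 0.16      ]
bowl [ 0.3549861  -0.37755798  0.06      ]
tub [0.68590415 0.43778522 0.1       ]
```

The stand checks out: pin-to-post distance is 125.0 mm, tip at z 0.210, stand yaw about -0.117. The bar measures z 0.136. The crop at scene (216,211) shows a plain grey wire basket, so that choice holds. I'll grip it 30 mm off the middle, on the -y side. First a helper to work out the moves.

```bash
cat >> h.py <<'E'
from scipy.spatial.transform import Rotation as R
def plan(p,az):
    """shift/turn needed: TCP to p, tool down, tool y at azimuth az"""
    s=manip.read_state();Rc=R.from_quat(s["tool_rot"]).as_matrix()
    y=np.array([np.cos(az),np.sin(az),0]);z=np.array([0,0,-1.]);Rt=np.c_[np.cross(y,z),y,z]
    d=np.array(p)-s["position"]
    print("t",round(s["t"],2),"pos",s["position"].round(4) if hasattr(s["position"],"round") else s["position"],"F",np.round(s["contact_force"],1),"op",round(s["opening"]*1e3,1),"q",np.round(s["joint_pos"],2))
    print("turn",R.from_matrix(Rc.T@Rt).as_rotvec().round(4),"shift mm in cur tool",(Rc.T@d*1e3).round(1),"in target tool",(Rt.T@d*1e3).round(1))
E
python3 -m creep '[[[0,0,0],[0,0,-0.119],85],[[0,0,0],[0,0,-0.119],70],[[0,0,0],[0,0,-0.119],50],[[0,0,0],[0,0,-0.119],50],[[0,0,0],[0,0,-0.119],50],[[0,0,0],[0,0,-0.119],50],[[0,0,0],[0,0,-0.119],50],[[0,0,0],[0,0,-0.119],50],[[0,0,0],[0,0,-0.119],50],[[0,0,0],[0,0,-0.119],50]]' 100
python3 -c "
from h import *
plan([.5232,-.2327,.2],-.162)"
```

```text
t: 1.23
position: [0.1374, -0.6097, 0.2313]
tool_rot: [0.759, 0.651, -0.0, -0.0]
contact_force: [0.5, 0.6, 0.2]
opening: 0.05
t 1.23 pos [ 0.1374 -0.6097  0.2313] F [0.5 0.6 0.2] op 50.0 q [ 1.43  0.45 -0.24  1.56  0.11  1.15  1.01]
turn [-0.0001  0.0001  0.0087] shift mm in cur tool [431.5 323.7  31.3] in target tool [434.3 320.   31.3]
```

```bash
python3 -m creep '[[[32,24,0],[0,0,0],50],[[32,24,0],[0,0,0],50],[[32,24,0],[0,0,0],50],[[32,24,0],[0,0,0],50],[[32,24,0],[0,0,0],50],[[32,24,0],[0,0,0],50],[[32,24,0],[0,0,0],50],[[32,24,0],[0,0,0],50],[[32,24,0],[0,0,0],50],[[32,24,0],[0,0,0],50],[[32,24,0],[0,0,0],50],[[32,24,0],[0,0,0],50]]'
python3 -c "
from h import *
plan([.5232,-.2327,.2],-.162)"
```

```text
t: 2.23
position: [0.4838, -0.2748, 0.2316]
tool_rot: [0.761, 0.649, -0.0, 0.0]
contact_force: [0.9, -0.9, -0.8]
opening: 0.05
t 2.23 pos [ 0.4838 -0.2748  0.2316] F [ 0.9 -0.9 -0.8] op 50.0 q [ 0.73  0.36 -0.42  1.72  0.16  1.1   0.11]
turn [0.0004 0.0004 0.0025] shift mm in cur tool [47.8 32.2 31.6] in target tool [47.9 32.1 31.6]
```

```bash
python3 -m creep '[[[24,16,5],[0,0,0],50],[[24,16,10],[0,0,0],50],[[0,0,15],[0,0,0],50],[[0,0,0],[0,0,0],50],[[0,0,0],[0,0,0],50]]'
python3 - <<'E'
from h import *
plan([.5232,-.2327,.117],-.162)
s=crop("scene",180,150,90,110,6,"pics/s1.png");crop("top",370,170,90,70,8,"pics/t1.png")
E
```

```text
t: 2.65
position: [0.521, -0.2342, 0.2007]
tool_rot: [0.761, 0.649, -0.001, -0.001]
contact_force: [0.8, -0.2, 0.1]
opening: 0.05
t 2.65 pos [ 0.521  -0.2342  0.2007] F [ 0.8 -0.2  0.1] op 50.0 q [ 0.64  0.41 -0.42  1.72  0.19  1.05 -0.01]
turn [-0.0021  0.0001  0.0028] shift mm in cur tool [ 1.8  2.1 83.7] in target tool [ 1.8  1.9 83.7]
```

View pics/s1.png

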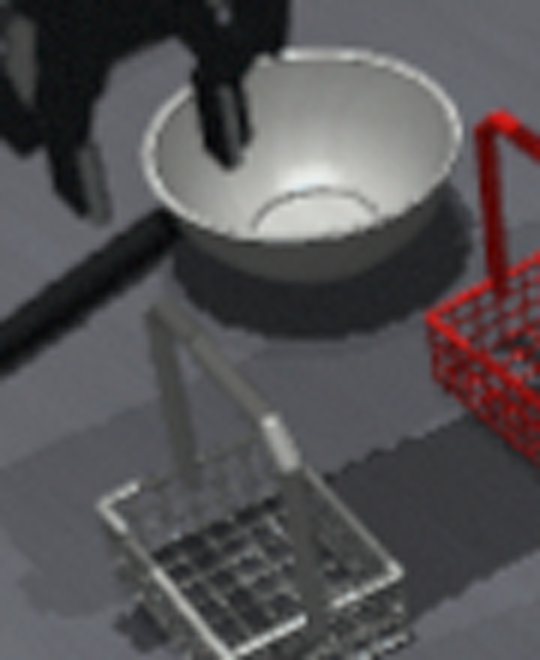

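View pics/t1.png

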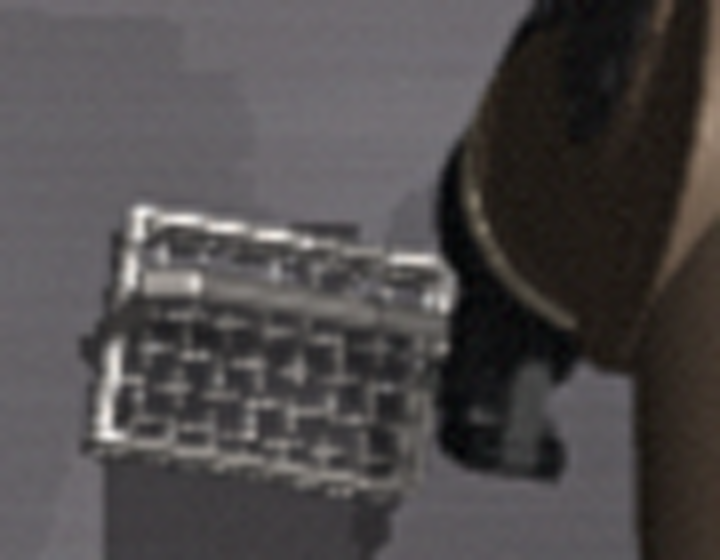

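Run:
```python
from h import *
s=get_image("scene");t=get_image("top")
for P in [(.521,-.2342,.2007),(.521,-.2342,.21)]:
  a=proj(s,P);b=proj(t,P);print((a-[180,150])*6,(b-[370,170])*8)
```

```text
[156.15767066 190.97613052] [459.86585705 291.1592401 ]
[152.42218411 171.69613922] [466.67922807 286.19026779]
```

The projected TCP, crop (156,191), lies between the seen fingertips (95,215) and (232,162), so the calibration agrees. Going down onto the bar.

```bash
python3 -m creep '[[[2,2,20],[0,0,0],50],[[0,0,20],[0,0,0],50],[[0,0,20],[0,0,0],50],[[0,0,15],[0,0,0],50],[[0,0,9],[0,0,0],50],[[0,0,0],[0,0,0],50],[[0,0,0],[0,0,0],50]]'
python3 - <<'E'
from h import *
plan([.5232,-.2327,.117],-.162)
s=crop("scene",180,150,90,110,6,"pics/s2.png")
E
```

```text
t: 3.43
position: [0.5242, -0.2327, 0.1178]
tool_rot: [0.761, 0.648, 0.0, 0.0]
contact_force: [-0.7, -0.1, 0.4]
opening: 0.0499
t 3.43 pos [ 0.5242 -0.2327  0.1178] F [-0.7 -0.1  0.4] op 49.9 q [ 0.61  0.51 -0.4   1.81  0.25  0.88 -0.06]
turn [0.0003 0.0002 0.0022] shift mm in cur tool [-0.2 -1.   0.8] in target tool [-0.2 -1.   0.8]
```

View pics/s2.png

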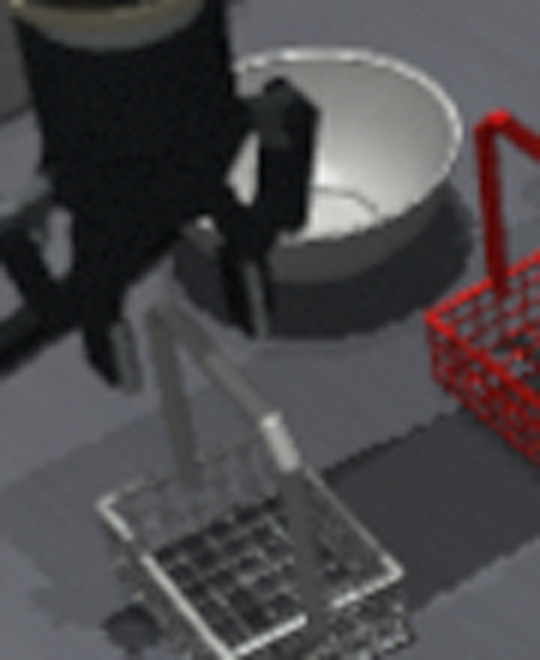

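```bash
python3 -m creep '[[[0,-1,0],[0,0,0],25],[[0,0,0],[0,0,0],0],[[0,0,0],[0,0,0],0],[[0,0,0],[0,0,0],0],[[0,0,0],[0,0,0],0],[[0,0,0],[0,0,0],0]]' 110
python3 - <<'E'
from h import *
plan([.5232,-.2327,.117],-.162)
E
```

```text
t: 3.98
position: [0.5239, -0.2323, 0.1182]
tool_rot: [0.761, 0.649, 0.0, 0.001]
contact_force: [-1.6, -0.1, 6.6]
opening: 0.0067
t 3.98 pos [ 0.5239 -0.2323  0.1182] F [-1.6 -0.1  6.6] op 6.7 q [ 0.61  0.5  -0.4   1.81  0.25  0.88 -0.06]
turn [0.0017 0.0005 0.0028] shift mm in cur tool [-0.5 -0.6  1.2] in target tool [-0.5 -0.6  1.2]
```

```bash
python3 -m creep '[[[0,0,-8],[0,0,0],0],[[0,0,-8],[0,0,0],0],[[0,0,-8],[0,0,0],0],[[0,0,0],[0,0,0],0],[[0,0,0],[0,0,0],0]]'
python3 - <<'E'
from h import *
crop("scene",180,150,90,110,6,"pics/s3.png")
E
```

```text
t: 4.4
position: [0.5235, -0.2322, 0.142]
tool_rot: [0.761, 0.649, 0.0, 0.001]
contact_force: [-0.0, -0.0, -2.5]
opening: 0.0063
```

View pics/s3.png

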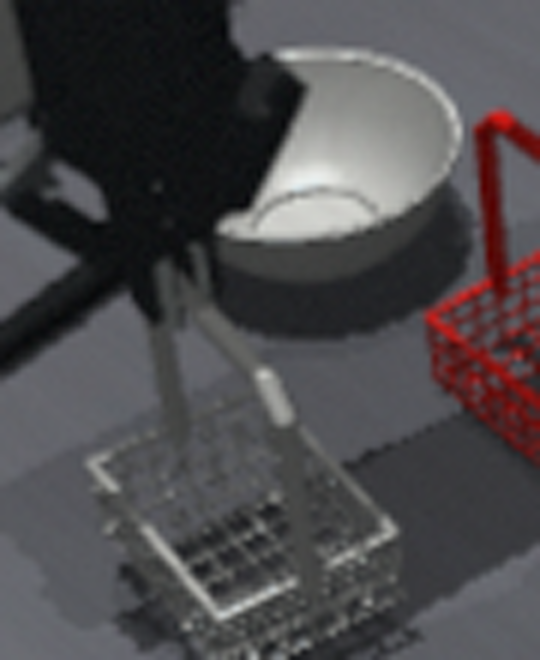

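```bash
python3 -m creep '[[[0,0,-18],[0,0,0],0],[[0,0,-18],[0,0,0],0],[[0,0,-18],[0,0,0],0],[[0,0,-14],[0,0,-0.03],0],[[0,0,0],[0,0,-0.012],0]]'
python3 - <<'E'
from h import *
plan([.4425,.2067,.21],-.117)
E
```

```text
t: 4.87
position: [0.5245, -0.2323, 0.2117]
tool_rot: [0.747, 0.665, 0.001, 0.002]
contact_force: [1.2, -0.4, -2.3]
opening: 0.0057
t 4.87 pos [ 0.5245 -0.2323  0.2117] F [ 1.2 -0.4 -2.3] op 5.7 q [ 0.64  0.41 -0.44  1.7   0.19  1.07  0.03]
turn [0.0038 0.0011 0.0014] shift mm in cur tool [ 426.6 -132.1    0.8] in target tool [ 426.4 -132.7    1.7]
```

```bash
python3 -m creep '[[[10,-3,0],[0,0,0],0],[[20,-6,0],[0,0,0],0],[[30,-10,0],[0,0,0],0],[[36,-11,0],[0,0,0],0],[[36,-11,0],[0,0,0],0],[[36,-11,0],[0,0,0],0],[[36,-11,0],[0,0,0],0],[[36,-11,0],[0,0,0],0],[[36,-11,0],[0,0,0],0],[[36,-11,0],[0,0,0],0],[[36,-11,0],[0,0,0],0],[[30,-10,0],[0,0,0],0]]'
python3 -m creep '[[[24,-8,0],[0,0,0],0],[[16,-5,0],[0,0,0],0],[[8,-4,0],[0,0,0],0],[[0,0,0],[0,0,0],0],[[0,0,0],[0,0,0],0]]'
python3 - <<'E'
from h import *
plan([.4425,.2067,.21],-.117)
crop("scene",280,160,160,130,5,"pics/s4.png");crop("top",200,130,130,130,5,"pics/t4.png")
E
```

```text
t: 5.87
position: [0.4487, 0.1598, 0.208]
tool_rot: [0.747, 0.665, -0.001, -0.001]
contact_force: [0.9, -0.7, -1.9]
opening: 0.0063
t: 6.28
position: [0.4392, 0.2059, 0.2084]
tool_rot: [0.747, 0.665, -0.001, -0.0]
contact_force: [0.8, -0.6, -2.4]
opening: 0.0066
t 6.28 pos [0.4392 0.2059 0.2084] F [ 0.8 -0.6 -2.4] op 6.6 q [-0.04  0.3  -0.64  1.89  0.21  1.01 -0.88]
turn [-0.0013  0.0014  0.0002] shift mm in cur tool [ 1.2  3.2 -1.6] in target tool [ 1.2  3.2 -1.6]
```

View pics/s4.png

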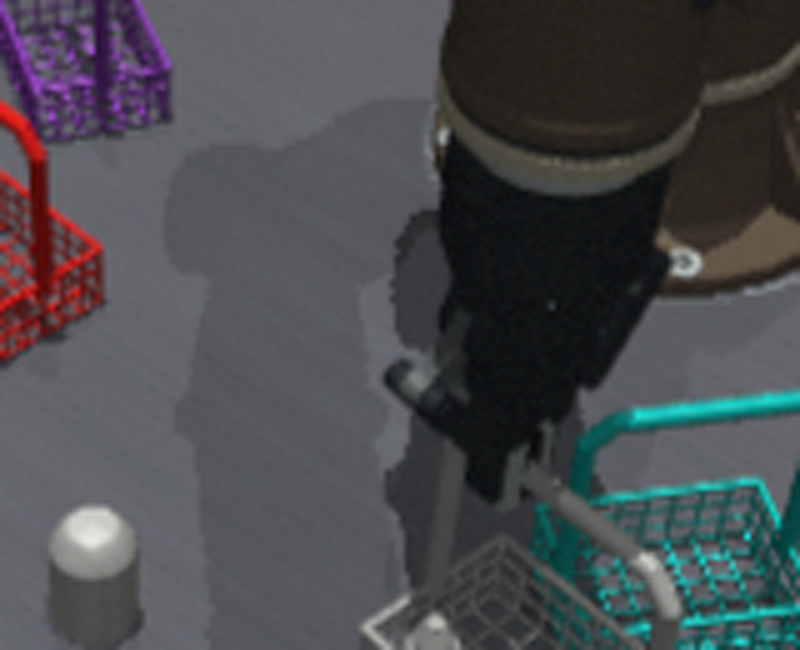

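View pics/t4.png

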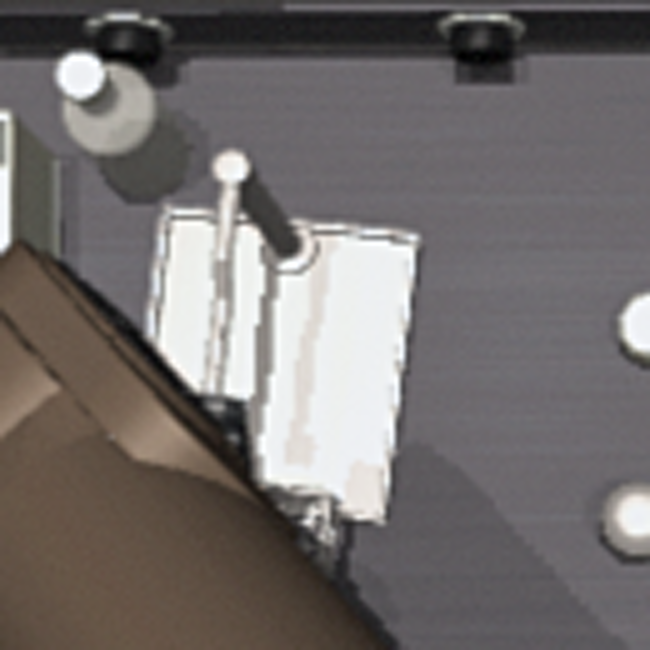

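Run:
```python
from h import *
s=get_image("scene")
p=np.array(manip.read_state()["position"]);w=np.array([.117,.993,0])
for k in (.0295,.0725):
  q=p+k*w+[0,0,.018];print(q,(proj(s,q)-[280,160])*5)
o=np.array([.5453,.2248,0]);u=np.array([.993,-.117,0])
print("x stand",(p+.0295*w-o)@u,(p+.0295*w-o)@w)
crop(0,340,240,90,90,8,"pics/s5.png",s)
```

```text
[0.44357003 0.23427893 0.22686789] [560.725148   497.54390704]
[0.44860103 0.27697793 0.22686789] [648.00706186 564.84615222]
x stand -0.10212689555778479 -0.0024898274227648674
```

View pics/s5.png

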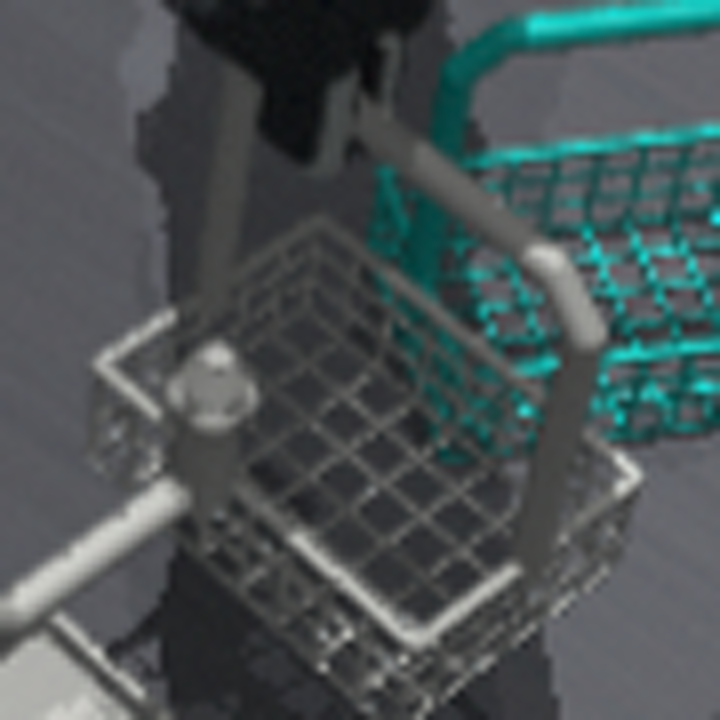

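```bash
python3 -m creep '[[[1,5,-2],[0,0,0],0],[[1,10,0],[0,0,0],0],[[0,13,0],[0,0,0],0],[[0,14,0],[0,0,0],0],[[0,14,0],[0,0,0],0],[[0,14,0],[0,0,0],0],[[0,14,0],[0,0,0],0],[[0,13,0],[0,0,0],0],[[0,8,0],[0,0,0],0],[[0,4,0],[0,0,0],0],[[0,0,0],[0,0,0],0],[[0,0,0],[0,0,0],0]]'
python3 - <<'E'
from h import *
plan([.5453+.0079-.0295*.117,.2248-.0009-.0293,.157],-.117)
crop("scene",320,220,110,110,6,"pics/s6.png")
E
```

```text
t: 7.43
position: [0.5481, 0.196, 0.2111]
tool_rot: [0.747, 0.665, -0.0, -0.0]
contact_force: [0.2, 0.2, -1.7]
opening: 0.0061
t 7.43 pos [0.5481 0.196  0.2111] F [ 0.2  0.2 -1.7] op 6.1 q [-0.02  0.45 -0.58  1.67  0.27  1.1  -0.8 ]
turn [-0.0006  0.     -0.0001] shift mm in cur tool [-1.2  1.8 54.1] in target tool [-1.2  1.8 54.1]
```

View pics/s6.png

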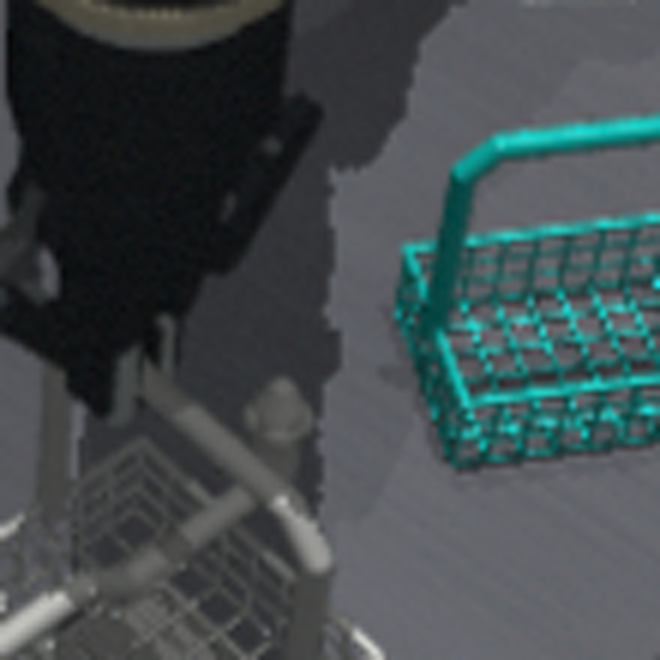

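The bar is past the pin, which shows at crop (280,410) behind it, and above the arm. Lowering.

```bash
python3 -m creep '[[[0,2,8],[0,0,0],0],[[0,0,10],[0,0,0],0],[[0,0,10],[0,0,0],0],[[0,0,10],[0,0,0],0],[[0,0,7],[0,0,0],0],[[0,0,3],[0,0,0],0],[[0,0,2],[0,0,0],0],[[0,0,0],[0,0,0],0]]'
python3 -m creep '[[[0,0,2],[0,0,0],0],[[0,0,1],[0,0,0],0],[[0,0,0],[0,0,0],0]]'
python3 -m creep '[[[0,0,1],[0,0,0],0],[[0,0,1],[0,0,0],0],[[0,0,0],[0,0,0],0]]'
```

```text
t: 8.15
position: [0.5502, 0.1957, 0.1609]
tool_rot: [0.747, 0.665, -0.0, -0.0]
contact_force: [-0.1, 0.1, -2.0]
opening: 0.0066
t: 8.4
position: [0.5505, 0.1958, 0.1584]
tool_rot: [0.747, 0.665, 0.0, 0.0]
contact_force: [-0.1, -0.5, -2.5]
opening: 0.006
t: 8.65
position: [0.5507, 0.1957, 0.1571]
tool_rot: [0.747, 0.664, 0.0, 0.0]
contact_force: [-2.7, -1.7, 6.2]
opening: 0.0061
```

```bash
python3 -m creep '[[[0,0,-0.5],[0,0,0],8],[[0,0,0],[0,0,0],12],[[0,0,0],[0,0,0],16],[[0,0,0],[0,0,0],22],[[0,0,0],[0,0,0],30],[[0,0,0],[0,0,0],34],[[0,0,0],[0,0,0],34],[[0,0,0],[0,0,0],34]]'
python3 - <<'E'
from h import *
crop("scene",300,220,130,120,6,"pics/s7.png")
E
```

```text
t: 9.32
position: [0.5503, 0.1957, 0.1567]
tool_rot: [0.747, 0.665, -0.0, -0.0]
contact_force: [-0.2, -0.4, 0.0]
opening: 0.0337
```

View pics/s7.png

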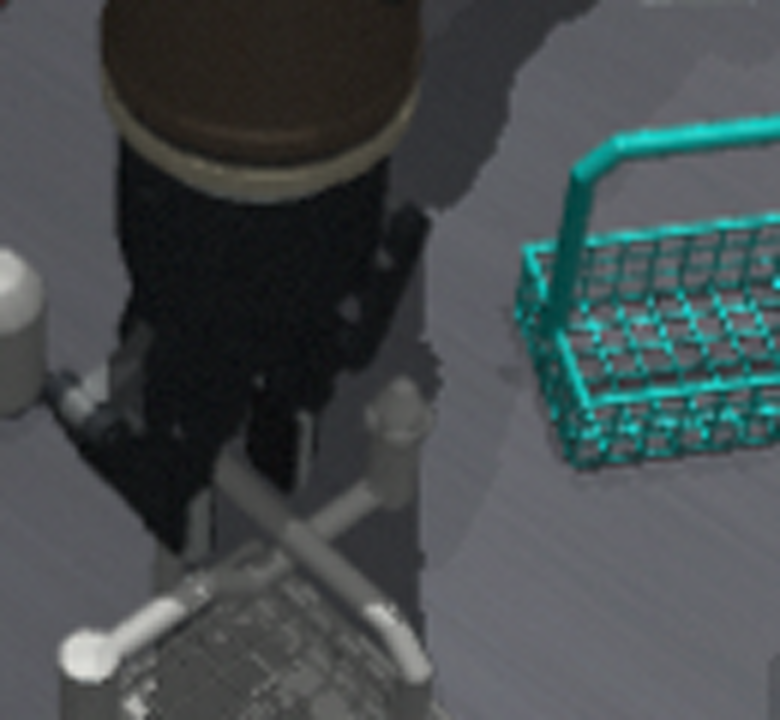

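```bash
python3 -m creep '[[[0,0,-4],[0,0,0],34],[[0,0,-8],[0,0,0],34],[[0,0,-12],[0,0,0],34],[[0,0,-16],[0,0,0],34],[[0,0,-20],[0,0,0],34],[[0,0,-20],[0,0,0],34],[[0,0,-20],[0,0,0],34]]'
python3 - <<'E'
from h import *
plan([.5828,.003,.15],-.117+0.0)
crop("scene",280,240,140,130,5,"pics/s8.png");crop("top",200,130,130,130,5,"pics/t8.png")
E
```

```text
t: 9.95
position: [0.5503, 0.1959, 0.2592]
tool_rot: [0.747, 0.665, 0.001, 0.0]
contact_force: [0.9, -0.2, -0.2]
opening: 0.034
t 9.95 pos [0.5503 0.1959 0.2592] F [ 0.9 -0.2 -0.2] op 34.0 q [-0.01  0.41 -0.59  1.6   0.24  1.2  -0.77]
turn [ 0.0009 -0.0006  0.0001] shift mm in cur tool [-187.9   54.6  109.1] in target tool [-187.8   54.8  109.2]
```

View pics/s8.png

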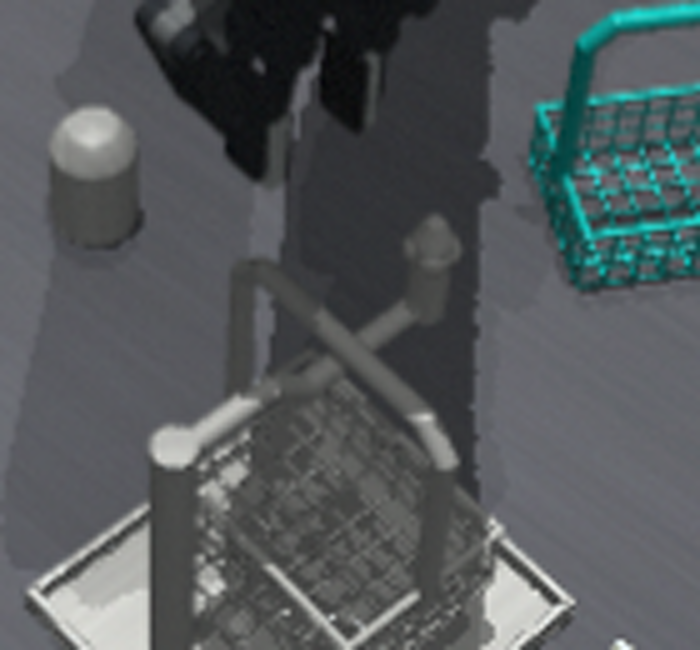

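View pics/t8.png

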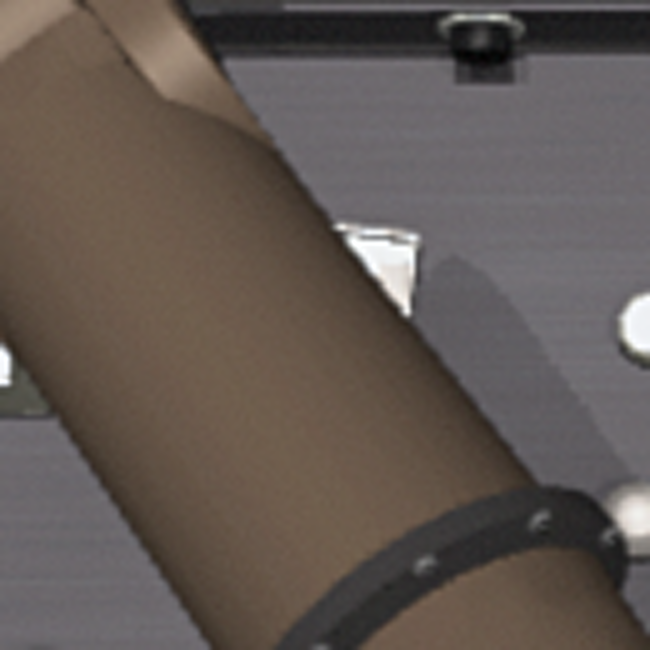

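Basket hangs level on the arm between pin and post, released. The bar crosses the arm at about crop (345,345). I'll turn the jaws to lie along the stand's y so they stay clear of the bar, then go to the cap.

```bash
python3 -m creep '[[[0,0,-6],[0,0,-0.12],45],[[0,0,-6],[0,0,-0.12],60],[[0,0,-6],[0,0,-0.12],60],[[0,0,0],[0,0,-0.12],60],[[0,0,0],[0,0,-0.12],60],[[0,0,0],[0,0,-0.12],60],[[0,0,0],[0,0,-0.12],60],[[0,0,0],[0,0,-0.12],60],[[0,0,0],[0,0,-0.12],60],[[0,0,0],[0,0,-0.12],60],[[0,0,0],[0,0,-0.12],60],[[0,0,0],[0,0,-0.12],60]]' 60
python3 - <<'E'
from h import *
plan([.5828,.003,.15],1.323)
E
```

```text
t: 11.05
position: [0.5502, 0.1956, 0.2753]
tool_rot: [0.121, 0.993, -0.0, 0.0]
contact_force: [0.1, 0.5, -0.7]
opening: 0.0599
t 11.05 pos [0.5502 0.1956 0.2753] F [ 0.1  0.5 -0.7] op 59.9 q [ 0.19  0.49 -0.92  1.56  0.4   1.29  0.54]
turn [-0.0001  0.0003  0.0058] shift mm in cur tool [ -77.7 -179.2  125.3] in target tool [ -78.8 -178.8  125.3]
```

```bash
python3 -m creep '[[[-5,-12,0],[0,0,0],60],[[-10,-23,0],[0,0,0],60],[[-13,-29,0],[0,0,0],60],[[-13,-29,10],[0,0,0],60],[[-13,-29,20],[0,0,0],60],[[-12,-28,25],[0,0,0],60],[[-8,-20,25],[0,0,0],60],[[-4,-9,25],[0,0,0],60],[[0,0,15],[0,0,0],60],[[0,0,5],[0,0,0],60],[[0,0,0],[0,0,0],60]]'
python3 - <<'E'
from h import *
plan([.5828,.003,.09],1.323)
t=crop("top",290,160,90,90,7,"pics/t9.png");s=crop("scene",220,220,110,110,6,"pics/s9.png")
E
```

```text
t: 11.97
position: [0.5813, 0.0022, 0.149]
tool_rot: [0.125, 0.992, -0.0, -0.001]
contact_force: [-0.4, -0.1, 0.1]
opening: 0.0598
t 11.97 pos [0.5813 0.0022 0.149 ] F [-0.4 -0.1  0.1] op 59.8 q [ 0.48  0.59 -0.85  1.73  0.5   1.05  0.78]
turn [-0.0007 -0.0019 -0.0033] shift mm in cur tool [-1.4  1.2 59. ] in target tool [-1.3  1.2 59. ]
```

View pics/t9.png

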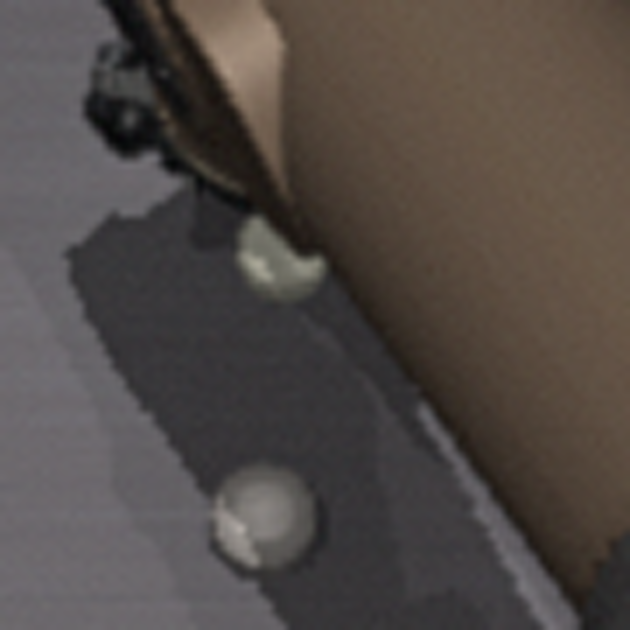

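View pics/s9.png

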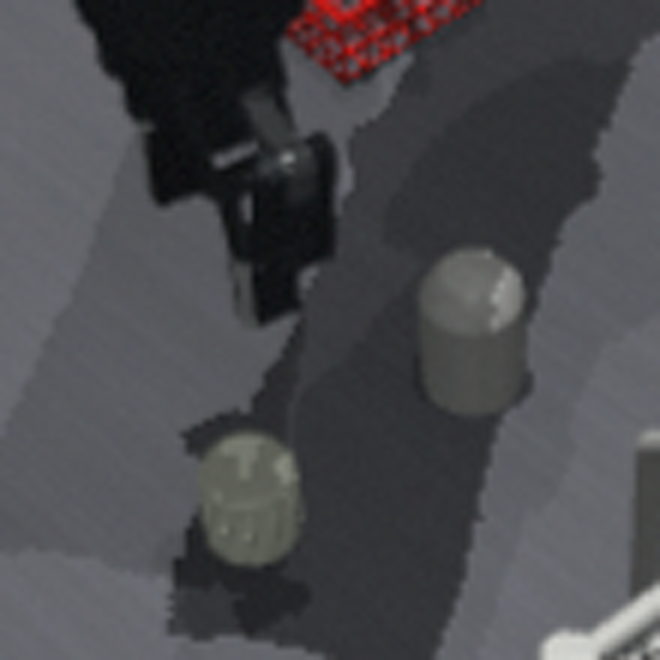

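```bash
python3 -m creep '[[[-1,1,15],[0,0,0],60],[[0,0,20],[0,0,0],60],[[0,0,20],[0,0,0],60],[[0,0,20],[0,0,0],60],[[0,0,10],[0,0,0],60],[[0,0,0],[0,0,0],60],[[0,0,0],[0,0,0],60]]'
python3 - <<'E'
from h import *
s=get_image("scene");t=get_image("top")
print(atz(t,(300+245.5/8-.5,180+117.5/8-.5),.038),atz(s,(240+170.5/8-.5,250+386.5/8-.5),.038))
plan([.5828,.003,.008],1.323)
s=crop("scene",220,240,90,90,7,"pics/s10.png")
E
```

```text
t: 12.65
position: [0.5837, 0.0043, 0.0658]
tool_rot: [0.124, 0.992, 0.0, 0.0]
contact_force: [0.3, 1.5, 0.6]
opening: 0.0601
[0.58306455 0.00253799 0.038     ] [0.58300184 0.00434211 0.038     ]
t 12.75 pos [0.5843 0.0043 0.0664] F [-0.2  0.8  0.6] op 59.8 q [ 0.42  0.69 -0.78  1.8   0.6   0.91  0.69]
turn [ 0.0008  0.0022 -0.0001] shift mm in cur tool [ 1.3 -1.6 58.4] in target tool [ 1.1 -1.6 58.4]
```

View pics/s10.png

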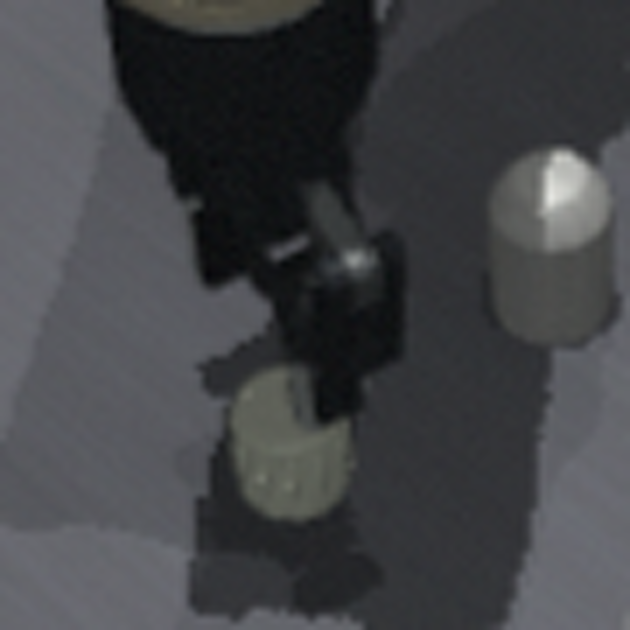

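```bash
python3 -m creep '[[[1,-0.8,12],[0,0,0],60],[[0,0,15],[0,0,0],60],[[0,0,15],[0,0,0],60],[[0,0,10],[0,0,0],60],[[0,0,5],[0,0,0],60],[[0,0,0],[0,0,0],60],[[0,0,0],[0,0,0],60]]' 60
python3 - <<'E'
from h import *
plan([.583,.0034,.008],1.323)
s=crop("scene",220,240,90,90,7,"pics/s11.png")
E
```

```text
t: 13.38
position: [0.5822, 0.0034, 0.008]
tool_rot: [0.124, 0.992, 0.0, 0.0]
contact_force: [0.7, 0.3, -0.2]
opening: 0.0602
t 13.38 pos [0.5822 0.0034 0.008 ] F [ 0.7  0.3 -0.2] op 60.2 q [ 0.39  0.76 -0.72  1.84  0.68  0.81  0.63]
turn [0.0002 0.     0.0001] shift mm in cur tool [-0.8  0.1 -0. ] in target tool [-0.8  0.1 -0. ]
```

View pics/s11.png

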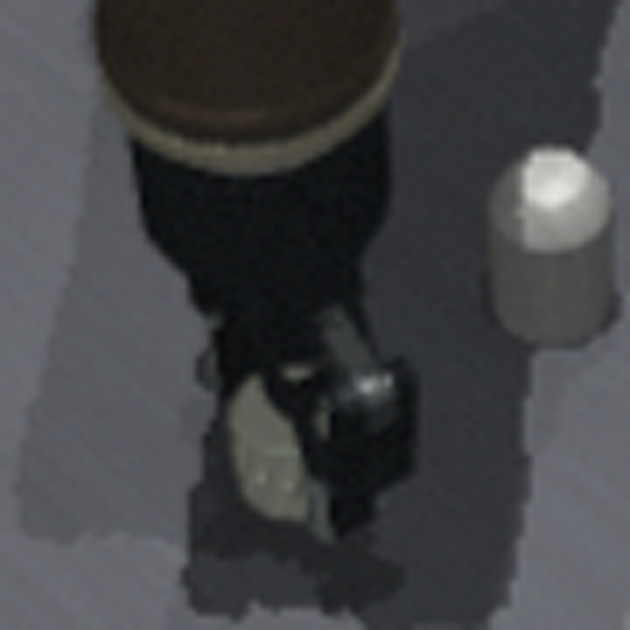

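```bash
python3 -m creep '[[[0,0,0],[0,0,0],50],[[0,0,0],[0,0,0],44],[[0,0,0],[0,0,0],40],[[0,0,0],[0,0,0],36],[[0,0,0],[0,0,0],28],[[0,0,0],[0,0,0],20],[[0,0,0],[0,0,0],20]]' 80
python3 -m creep '[[[0,0,-4],[0,0,0],20],[[0,0,-10],[0,0,0],20],[[0,0,-20],[0,0,0],20],[[0,0,-30],[0,0,0],20],[[0,0,-35],[0,0,0],20],[[0,0,-35],[0,0,0],20],[[0,0,-35],[0,0,0],20],[[0,0,-35],[0,0,0],20],[[0,0,-30],[0,0,0],20],[[0,0,-16],[0,0,0],20],[[0,0,0],[0,0,0],20],[[0,0,0],[0,0,0],20]]'
python3 - <<'E'
from h import *
plan([.5106,.2289,.27],1.323)
crop("scene",170,130,150,150,5,"pics/s12.png")
E
```

```text
t: 14.02
position: [0.5824, 0.0033, 0.0085]
tool_rot: [0.124, 0.992, -0.0, 0.0]
contact_force: [-1.3, -0.2, 6.6]
opening: 0.034
t: 15.02
position: [0.5822, 0.0035, 0.2591]
tool_rot: [0.124, 0.992, -0.0, 0.001]
contact_force: [-0.6, 0.8, -0.6]
opening: 0.0339
t 15.02 pos [0.5822 0.0035 0.2591] F [-0.6  0.8 -0.6] op 33.9 q [ 0.52  0.49 -0.91  1.59  0.4   1.26  0.86]
turn [0.0002 0.0021 0.0001] shift mm in cur tool [124.7 201.  -11.1] in target tool [124.7 201.  -10.9]
```

View pics/s12.png

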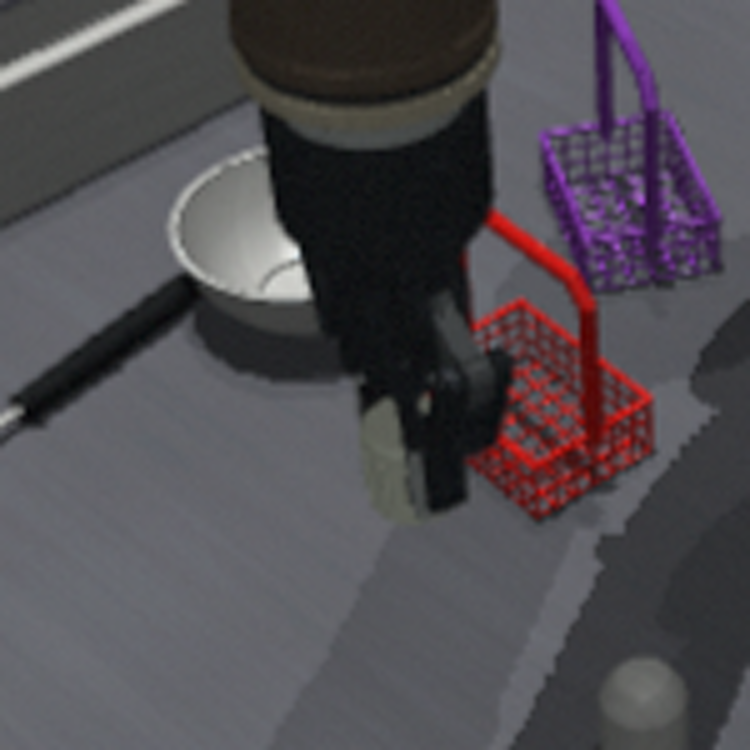

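```bash
python3 -m creep '[[[8,12,-4],[0,0,0],20],[[14,23,-4],[0,0,0],20],[[18,29,-3],[0,0,0],20],[[18,29,0],[0,0,0],20],[[18,29,0],[0,0,0],20],[[18,29,0],[0,0,0],20],[[15,25,0],[0,0,0],20],[[10,16,0],[0,0,0],20],[[6,9,0],[0,0,0],20],[[0,0,0],[0,0,0],20],[[0,0,0],[0,0,0],20],[[0,0,0],[0,0,0],20]]'
python3 - <<'E'
from h import *
plan([.5100,.2289,.27],1.323)
s=crop("scene",300,200,130,130,6,"pics/s13.png")
P=np.array(manip.read_state()["position"]);print((proj(s,P+[.0006,0,-.0085])-[300,200])*6,(proj(s,[.5106,.2289,.21])-[300,200])*6)
E
```

```text
t: 16.07
position: [0.5108, 0.2271, 0.2682]
tool_rot: [0.125, 0.992, -0.001, -0.0]
contact_force: [-0.4, -1.0, -1.0]
opening: 0.0341
t 16.07 pos [0.5108 0.2271 0.2682] F [-0.4 -1.  -1. ] op 34.1 q [ 0.14  0.46 -0.94  1.63  0.38  1.26  0.45]
turn [-0.0014 -0.0003 -0.002 ] shift mm in cur tool [ 1.2  1.6 -1.8] in target tool [ 1.2  1.6 -1.8]
[407.26386666 392.44510109] [400.03173529 503.73757539]
```

View pics/s13.png

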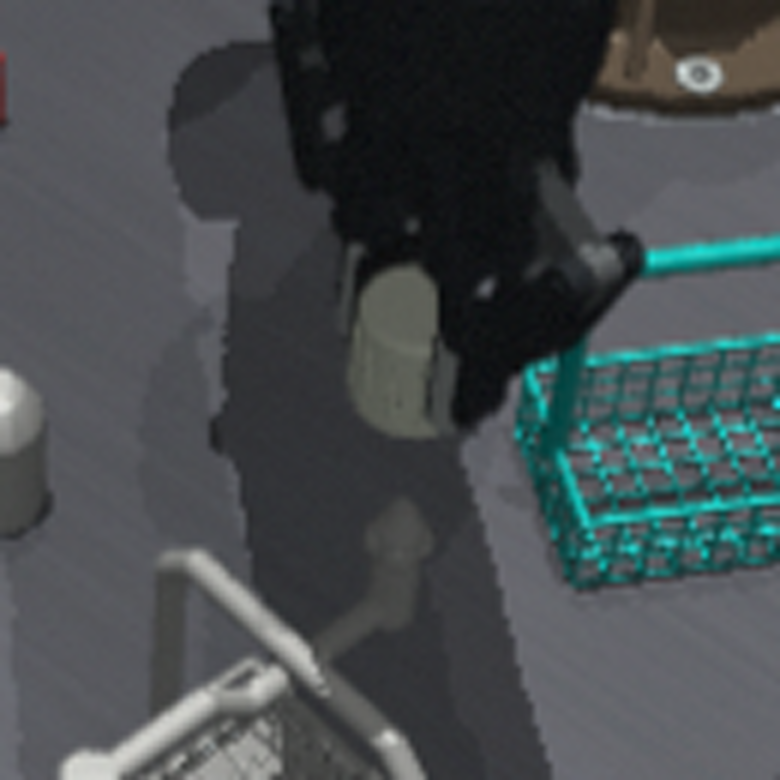

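```bash
python3 -m creep '[[[1,1.6,10],[0,0,0],20],[[0,0,14],[0,0,0],20],[[0,0,12],[0,0,0],20],[[0,0,6],[0,0,0],20],[[0,0,2],[0,0,0],20],[[0,0,0],[0,0,0],20],[[0,0,0],[0,0,0],20]]'
python3 - <<'E'
from h import *
plan([.5100,.2289,.1945],1.323)
s=crop("scene",320,240,80,80,9,"pics/s14.png")
E
```

```text
t: 16.7
position: [0.5098, 0.2307, 0.225]
tool_rot: [0.124, 0.992, 0.0, 0.0]
contact_force: [-0.7, 0.4, -0.6]
opening: 0.0339
t 16.7 pos [0.5098 0.2307 0.225 ] F [-0.7  0.4 -0.6] op 33.9 q [ 0.12  0.49 -0.92  1.69  0.42  1.17  0.41]
turn [ 0.0003  0.0001 -0.0002] shift mm in cur tool [-0.6 -1.7 30.5] in target tool [-0.6 -1.7 30.5]
```

View pics/s14.png

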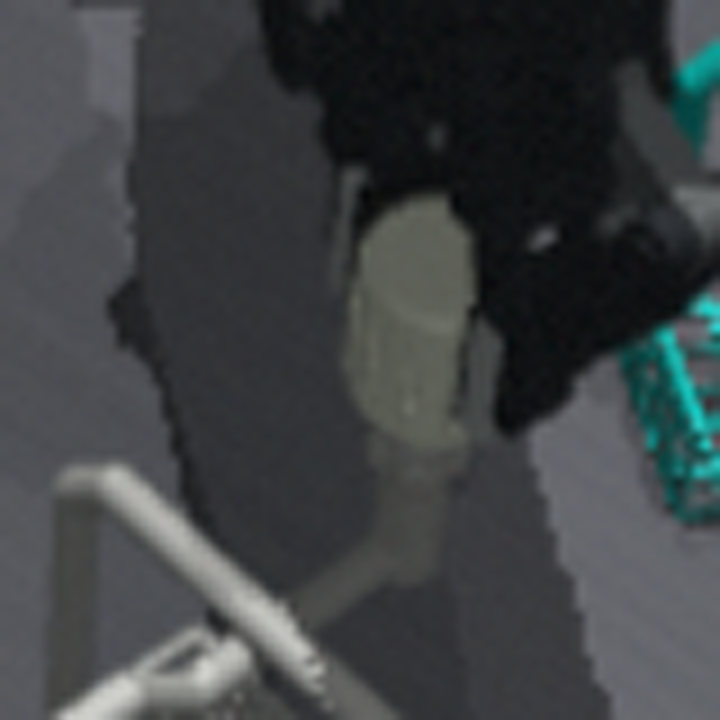

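Run:
```python
from h import *
s=get_image("scene")
for P in [(.5106,.2289,.2545),(.5104,.2307,.2545),(.5156,.2289,.2545),(.5106,.2339,.2545)]: print(P,(proj(s,P)-[320,240])*9)
```

```text
(0.5106, 0.2289, 0.2545) [439.49858157 249.5356712 ]
(0.5104, 0.2307, 0.2545) [447.40721287 253.75780748]
(0.5156, 0.2289, 0.2545) [423.50413093 263.52704331]
(0.5106, 0.2339, 0.2545) [459.73556469 262.84242313]
```

The visible left edge puts the cap axis at the TCP, about 1.8 mm to +y of the tip. I'll correct that and press down.

```bash
python3 -m creep '[[[-0.4,-1.5,0],[0,0,0],20],[[0,0,3],[0,0,0],20],[[0,0,3],[0,0,0],20],[[0,0,3],[0,0,0],20],[[0,0,0],[0,0,0],20],[[0,0,0],[0,0,0],20]]' 100
python3 - <<'E'
from h import *
plan([.5100,.2289,.1945],1.323)
E
```

```text
t: 17.3
position: [0.5095, 0.2289, 0.2155]
tool_rot: [0.124, 0.992, -0.0, -0.0]
contact_force: [0.4, 0.6, -1.1]
opening: 0.0336
t 17.3 pos [0.5095 0.2289 0.2155] F [ 0.4  0.6 -1.1] op 33.6 q [ 0.12  0.5  -0.92  1.71  0.43  1.15  0.41]
turn [-0.0003 -0.0005 -0.    ] shift mm in cur tool [-0.5  0.1 21. ] in target tool [-0.5  0.1 21. ]
```

```bash
python3 -m creep '[[[-0.4,0,2],[0,0,0],20],[[0,0,2],[0,0,0],20],[[0,0,1.5],[0,0,0],20],[[0,0,0],[0,0,0],20]]'
python3 -m creep '[[[0,0,1.5],[0,0,0],20],[[0,0,1.5],[0,0,0],20],[[0,0,0],[0,0,0],20]]'
python3 -m creep '[[[0,0,1.5],[0,0,0],20],[[0,0,1.5],[0,0,0],20],[[0,0,0],[0,0,0],20]]'
```

```text
t: 17.63
position: [0.5099, 0.2288, 0.2099]
tool_rot: [0.124, 0.992, -0.0, -0.0]
contact_force: [0.9, -0.6, 0.0]
opening: 0.0341
t: 17.88
position: [0.5099, 0.2288, 0.207]
tool_rot: [0.124, 0.992, -0.0, -0.0]
contact_force: [-0.9, 0.6, -0.7]
opening: 0.0336
t: 18.13
position: [0.5102, 0.2291, 0.2048]
tool_rot: [0.124, 0.992, 0.0, 0.0]
contact_force: [-2.2, -2.4, 6.6]
opening: 0.0336
```

```bash
python3 -m creep '[[[0,0,1],[0,0,0],20],[[0,0,1],[0,0,0],20],[[0,0,0],[0,0,0],20]]'
python3 -m creep '[[[0,0,1],[0,0,0],20],[[0,0,1],[0,0,0],20],[[0,0,0],[0,0,0],20]]'
python3 -m creep '[[[0,0,1],[0,0,0],20],[[0,0,1],[0,0,0],20],[[0,0,0],[0,0,0],20]]'
```

```text
t: 18.38
position: [0.5104, 0.2293, 0.2034]
tool_rot: [0.124, 0.992, 0.0, 0.001]
contact_force: [-1.8, -1.3, 9.1]
opening: 0.0335
t: 18.63
position: [0.5101, 0.2291, 0.2007]
tool_rot: [0.124, 0.992, 0.0, 0.0]
contact_force: [-0.4, -0.2, 0.4]
opening: 0.0335
t: 18.88
position: [0.5098, 0.2287, 0.1971]
tool_rot: [0.124, 0.992, -0.0, -0.001]
contact_force: [2.5, 3.8, -11.2]
opening: 0.0337
```

Peak 9.1 N, then it dropped and pulled down, so it clicked. Pressing on to the stop.

```bash
python3 -m creep '[[[0,0,1],[0,0,0],20],[[0,0,1],[0,0,0],20],[[0,0,0],[0,0,0],20]]'
python3 -m creep '[[[0,0,1],[0,0,0],20],[[0,0,1],[0,0,0],20],[[0,0,0],[0,0,0],20]]'
python3 -m creep '[[[0,0,1],[0,0,0],20],[[0,0,0],[0,0,0],20]]'
```

```text
t: 19.13
position: [0.51, 0.2289, 0.1961]
tool_rot: [0.124, 0.992, -0.0, -0.0]
contact_force: [0.7, 0.9, -3.9]
opening: 0.0333
t: 19.38
position: [0.5101, 0.2289, 0.1946]
tool_rot: [0.124, 0.992, -0.0, 0.0]
contact_force: [-0.4, -0.3, 0.9]
opening: 0.0336
t: 19.55
position: [0.5102, 0.229, 0.1944]
tool_rot: [0.124, 0.992, -0.0, 0.001]
contact_force: [-2.7, -2.5, 10.1]
opening: 0.034
```

```bash
python3 -m creep '[[[0,0,0.5],[0,0,0],20],[[0,0,0],[0,0,0],20],[[0,0,0],[0,0,0],20]]'
python3 -m creep '[[[0,0,0.3],[0,0,0],20],[[0,0,0],[0,0,0],20],[[0,0,0],[0,0,0],20],[[0,0,0],[0,0,0],20]]'
python3 - <<'E'
from h import *
crop("scene",280,220,130,130,6,"pics/s15.png")
s=get_image("scene");cv2.imwrite("pics/sf.png",s["color"][:,:,::-1])
E
```

```text
t: 19.8
position: [0.5102, 0.2289, 0.1943]
tool_rot: [0.124, 0.992, -0.0, 0.001]
contact_force: [-3.2, -2.8, 14.2]
opening: 0.0336
t: 20.13
position: [0.5102, 0.229, 0.1943]
tool_rot: [0.124, 0.992, -0.0, 0.001]
contact_force: [-4.7, -4.0, 16.6]
opening: 0.0332
```

View pics/s15.png

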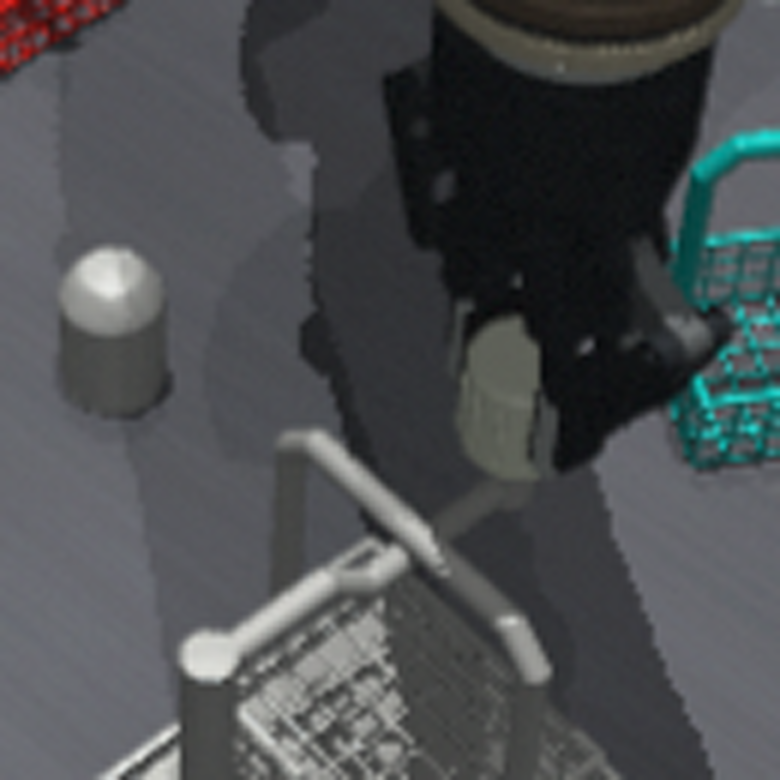

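View pics/sf.png

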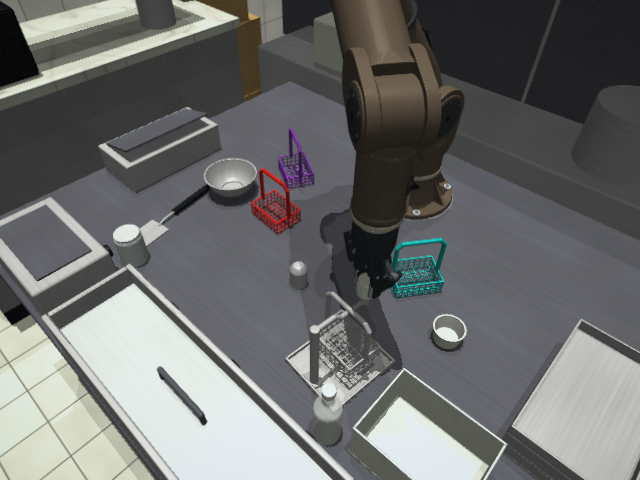

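```bash
python3 -m creep '[[[0,0,0],[0,0,0],20],[[0,0,0],[0,0,0],20],[[0,0,0],[0,0,0],20]]'
python3 -c "
from plant import job
print(job.sign_off())"
```

```text
t: 20.48
position: [0.5102, 0.229, 0.1943]
tool_rot: [0.124, 0.992, -0.0, 0.001]
contact_force: [-3.9, -4.1, 16.9]
opening: 0.0337
the job is handed in; nothing more can be done
None
```

I hung the grey wire basket on the hook, let go of it, and pressed the white cap onto the tip past the click. I handed the job in at about 20.5 s, still pressing; no verdict is reported.

- **Basket:** the last picture shows it hanging level on the arm between pin and post, with the fingers clear of it. The other objects look unmoved; I compared them by eye only.
- **Cap:** the force peaked at 9.1 N, then dropped and turned to a pull as it snapped down, and a rigid stop followed. The tool stopped at z 0.1943, against the 0.1945 I expected for fully home, and it does not move with more force. It is within about 1 mm sideways of the tip I measured.
- **Holding force:** a steady 17 N downward at hand-in, with 4 N sideways in both x and y.
- **Disagreements:** the reported finger opening was 2 to 4 mm less than the true sizes (about 6 mm on the 10 mm bar, 34 mm on the 36 mm cap). The top camera could not see the finished fit because the arm blocked it, so that check rests on the scene view, the height and the force.

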